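# Load a clip of key blanks into the spring-fed magazine and close its rail

### The job

Load the clip of key blanks from the half-open drawer into the key machine's magazine: slide the cover rail back out of the way, push the solid end of the clip against the spring follower until the clip drops flat behind the front lip, blanks facing the lip, then slide the rail fully shut over it. The rail's cover stops you holding the clip by its solid end while loading, so set it down and take it again nearer the other end, and leave the padlock, lock cylinder, tub and punch where they lie.

Things in the scene. Friction and masses are not known exactly. Their poses are not given: they have to be found in the camera images.
- clip_center (a point): Clip: strip of nickel key blanks on a black bar, a plain 96 (x) x 20 (y) x 46 (z) mm box in outline, 0.13 to 0.21 kg, standing on its underside. This is its centre, 23 mm up. Its -x end (nose) shows a bare blank; the last 14 mm at +x (tail) is a solid black block. It starts in the drawer's slot, only the tail's 34 to 44 mm clear of the slot's boards.
- clip_nose (a point): Centre of the clip's nose face, 48 mm from clip_center along the clip's -x.
- magazine: Key-blank magazine screwed to the counter, base 215 x 90 mm. Origin on the counter under it, x along the channel from its open mouth (-x) to the spring end, z up. Channel floor 20 mm above the counter, 24 mm wide inside; side walls 4 mm thick, 38 mm high (above the counter), from x = -95 to +100 mm. The last 12 mm is an end block 75 mm high.
- lip (a point): Front lip of the channel: centre of its inner top edge, at x = -85 mm of the magazine, 27 mm above the counter. The lip is 7 mm thick and stands 7 mm above the channel floor; nothing stands above it or in front of it.
- seat (a point): Where clip_center belongs: x = -37, y = 0, z = 43 mm of the magazine, the clip on the floor, nose at the lip, with the magazine's own orientation. Fixed to the magazine. Released up to 6 mm behind this, on the floor, the clip is pushed forward to the lip by the follower; released above the floor it sticks there, pinched by the spring.
- follower (a joint): Spring follower, slides along the channel: 0 = at rest, grows (m) to 0.045 as it is pushed to the magazine's +x; 0.028 with the clip seated. Spring 3.6 N at 0, 7 N at 0.028. It rests nearer the lip (68 mm) than the clip is long, so the clip comes in over the lip, underside 28 to 32 mm above the counter, is pushed back, then lowered.
- follower_face (a point): Centre of the follower's front face (towards the lip). The face is 20 mm wide, from 21 to 58 mm above the counter; x = -17 mm of the magazine at rest.
- rail (a joint): Cover rail, an inverted channel 110 x 39 mm, slides above the clip: top 80 to 85 mm above the counter, 3 mm sides down to 34 mm, 33 mm apart. 0 = fully back: front edge at x = -25 mm of the magazine, still covering a seated clip's last 36 mm; 0.060 m = shut, front edge over the lip (moves to -x). Starts at 0.02 to 0.05; stays where left; slides at 2 to 3 N.
- rail_knob (a point): Centre of the black grip on top of the rail: an upright block 24 (along) x 14 (across) x 24 mm high, 40 mm behind the rail's front edge, this point 97 mm above the counter. At x = +15 mm of the magazine when open, -45 mm when shut.
- drawer: Low oak cabinet, its drawer fixed half open to -x. Origin on the counter under the middle of the open part (220 x 250 mm, x = -110 to 110, y = -125 to 125): floor 10 mm above the counter, sides 55 mm high, front board 62 mm high with a knob out to x = -136. The cabinet spans x = 100 to 245, y = -150 to 150 mm, 97 mm high.
- slot (a point): Middle of the clip's slot, on the drawer floor (x = -55, y = -65 mm of the drawer; same axes). Two boards 3 mm thick, 60 mm long along y, 24 mm apart, tops 46 mm above the counter. The clip stands between them along y, tail to +y and out past their ends.
- cylinder_center (a point): Satin nickel lock cylinder lying in the back of the drawer, 60 x 33 x 17 mm; its centre. Leave alone.
- padlock_center (a point): Bronze padlock lying flat in the back of the drawer, about 60 x 50 x 22 mm; its middle. Leave alone.
- tub_center (a point): White plastic lidded tub standing in the back of the drawer, 62 mm wide, 56 mm high; its centre. Leave alone.
- punch_center (a point): Steel centre punch lying on the counter between drawer and magazine, 12 mm thick; it reaches 60 mm to either side of this point along its x. Leave alone.
Not all that is in view belongs to the job. Leave any red look-alike of the magazine alone. What is shaped like the part that bears clip_center but blue is not meant.

How it is judged:
On the way:
1. the clip sits on the channel floor behind the lip, nose forward, with the follower pressed back (x of clip_center in the frame of magazine between -0.041 and -0.033 m and y of clip_center in the frame of magazine between -0.004 and 0.004 m and z of clip_center in the frame of magazine between 0.0395 and 0.0455 m and x of clip_nose in the frame of magazine below -0.078 m and angle between the x axis of clip_center and the x axis of magazine, either way round below 0.06 rad and angle between clip_center's own z axis and vertical below 0.06 rad and value of joint follower above 0.022 m), for 0.2 s.
At the end, for the whole second after the job is handed in: The clip stands on the channel floor (within 3 mm) behind the lip (within 4 mm), nose towards the lip, straight and upright, the follower pressed back by it; the rail is shut to within 5 mm; nothing moves (all of step 1 and value of joint rail above 0.055 m and linear speed of clip below 0.02 m/s); the robot touches nothing.
It fails at once if the cylinder is disturbed (moved over 15 mm) (distance of cylinder_center from where it was at the start of the episode above 0.015 m).
It fails at once if the padlock is disturbed (moved over 15 mm) (distance of padlock_center from where it was at the start of the episode above 0.015 m).
It fails at once if the tub is disturbed (moved over 15 mm) (distance of tub_center from where it was at the start of the episode above 0.015 m).
It fails at once if the punch is disturbed (moved over 15 mm) (distance of punch_center from where it was at the start of the episode above 0.015 m).
It also fails if it takes over 72 s, if anything falls off the work surface, if the arm or the gripper's body presses on something with over 40 N, if the wrist force passes 120 N, or if a joint passes its speed limit or range.

### The arm

A 6-joint arm with a two-finger parallel gripper is mounted at the origin on the work surface. World frame = base frame: x ahead of the robot, y to its left, z up, the work surface at z = 0. Lengths are in m, angles in rad, forces in N, time in s.
With the tool pointing down it reaches from about 0.325 to 0.875 m from the base axis. Payload 4.4 kg.
Tool frame: the origin (TCP) lies on the centre line of the jaws, within the pads' length; the fingertips stand 14 mm ahead of it and the grasp point (between the pads) lies 5 mm behind it; z points along the fingers, y is the line along which they close (so a half turn about z gives the same grasp; the last joint's range is limited). The gripper opens to 85 mm and grips with 20 to 120 N. Pads are 22 mm wide; open, the fingers measure 114 mm over their backs; the gripper's body (76 mm by 85 mm) begins 54 mm behind the grasp point. The pads swing forward as they close: fully open they stand 13 mm farther back than shut.
Start: joints at [-1.325, 0.207, 1.542, -0, 1.393, -0.15], TCP at [0.222, -0.531, 0.245] pointing down, gripper open.
Joint ranges: [-2.73, 2.73], [-0.86, 2.22], [0.23, 2.46], [-1.11, 4.25], [0.08, 2.63], [-2.82, 2.82]. Speed limits (rad/s): [2.79, 2.79, 3.14, 3.14, 3.14, 3.14].

### API

Orientations are given as a unit quaternion [x, y, z, w].
In Python, from rig import arm gives the robot as it stands. The module is installed in compiled form; this text tells all that it offers.
- The arm moves only by the shell command python3 -m jog 'ROWS' [OPENING] [FORCE]. ROWS is JSON, a list of rows, each a list of 2 entries, a list of its own where there are three numbers: the shift along the tool's x, y, z in mm, then the turn about the tool's z in degrees. In form: [[[dx, dy, dz], yaw], ...]. A call has 1 to 12 rows; each row shifts and turns the commanded pose from where the row before left it, along the tool's axes as they then stand; what a row does not reach is not made up. A row lasts 1/12 s, in which the tool goes at most 41.7 mm and 7.16 degrees, less where a joint would pass 70% of its speed; a pose out of reach is approached as far as the arm can. A call with a gripper value outside its range is refused whole. OPENING is the closure, from 0 (fully open) to 1 (shut), set as the call begins (- or left out, the last holds). The fingers move at their own pace and stop on an object; FORCE is the grip in N (left out, the last holds). Time passes only in rows, so rows that do not move let the fingers close. It gives the time, the measured TCP pose, the force, the opening and the grip force at its end, in the units of the state.
- arm.get_obs(): the state, without advancing time (a new reading comes with each control period).
- arm.read_camera(name): name is "side" or "top" or "wrist"; returns a dict with "img" (420x560x3 uint8, red, green, blue), "depth" (420x560 float32, m along the optical axis (not along the pixel's ray), 0 where there is no reading), "fx", "fy", "cx", "cy" (pixels), "rvec" (rotation vector, rad) and "tvec" (3), from world to camera coordinates, as OpenCV has them. Camera axes: x right, y down, z forward; pixel columns grow to the right and rows downward; lengths in m; the calibration is good to about 2 mm. A picture is of the moment at which its call begins.
- arm.hand_in(): hands the job in; it is judged then, once.
The state is a dict: "time": time; "q": joint angles; "joint_vel": joint speeds; "joint_torque": joint torques, N m; "tool_pos": TCP position; "orientation": TCP orientation; "ft_force": force on the tool from outside, world axes, zero at the start; "torque": the same for the moment, N m; "finger_gap": opening from 0.0 (shut) to 1.0 (fully open); "grip_force": force on a finger pad.
Only numpy, scipy, OpenCV 4.12 (cv2) and the standard library are available. Lean on these libraries where they do the work, as an engineer would, in place of code of your own. Each camera call takes 0.05 s, during which the arm holds its last target. There are 200 camera calls.

## Working session

There is one attempt and no reset: what is moved stays moved. The work goes in short steps, Python scripts to look and compute and a shell command to move; the robot and the scene stay as the last step left them, time stands still between calls to the robot, and variables do not carry over. Pictures are saved under pics/ and viewed, at most 10 in all, crops included, and the job is handed in when it is done.

```bash
mkdir -p pics; cat > h.py <<'E'
from rig import arm
import numpy as np, cv2
def cam(n):
    d=arm.read_camera(n); R=cv2.Rodrigues(np.array(d["rvec"],float))[0]; d["R"]=R; d["t"]=np.array(d["tvec"],float).ravel(); d["o"]=-R.T@d["t"]; return d
def save(d,name): cv2.imwrite("pics/"+name,d["img"][:,:,::-1])
def cloud(d):
    z=d["depth"]; v,u=np.indices(z.shape)
    P=np.stack([(u-d["cx"])/d["fx"]*z,(v-d["cy"])/d["fy"]*z,z],-1)
    W=(P-d["t"])@d["R"]; W[z==0]=np.nan; return W
def ray(d,u,v,h):
    r=d["R"].T@np.array([(u-d["cx"])/d["fx"],(v-d["cy"])/d["fy"],1]); return d["o"]+r*(h-d["o"][2])/r[2]
E
python3 - <<'E'
from h import *
a=cam("top"); b=cam("side")
save(a,"top0.png"); save(b,"side0.png")
np.save("top0.npy",a,allow_pickle=True)
print(a["o"],b["o"],a["fx"],arm.get_obs())
E
```

```text
[0.45833522 0.06580738 1.13175208] [0.23870649 1.06728401 0.76942554] 475.2845215270576 {'time': 0.1, 'q': array([-1.32552167e+00,  2.07332426e-01,  1.54282826e+00, -2.78066674e-05,
        1.39350488e+00, -1.50486110e-01]), 'joint_vel': array([-2.07497714e-04, -2.95446437e-04, -3.12447755e-03,  1.24006315e-03,
        2.08103042e-04, -6.89517904e-06]), 'joint_torque': array([-3.57759354e-04, -3.84090436e+01, -2.92546731e+01, -1.70297776e-04,
        4.87984973e-03,  1.89626491e-05]), 'tool_pos': array([ 0.22149487, -0.52990887,  0.24423505]), 'orientation': array([ 9.80484467e-01,  1.96593835e-01, -6.27710494e-05, -1.03464119e-03]), 'ft_force': array([ 0.57542425,  0.47329837, -0.33836091]), 'torque': array([0.01175684, 0.042462  , 0.03672273]), 'grip_force': 0.0, 'finger_gap': 0.9965447632343943}
```

View pics/top0.png

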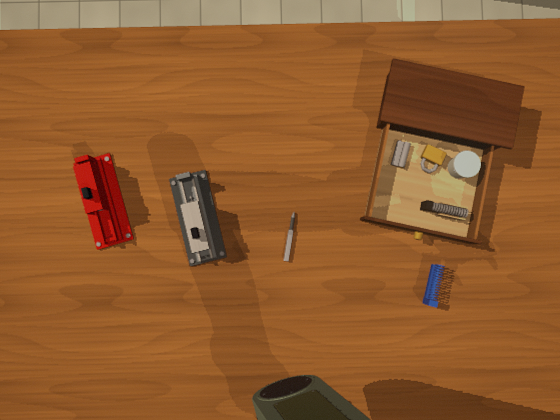

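View pics/side0.png

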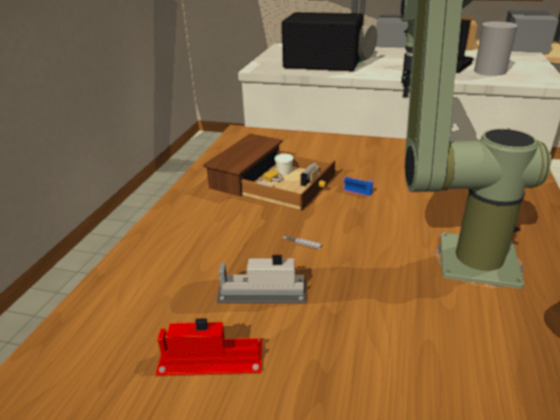

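The top view shows the grey magazine at about (197,218), with its mouth at the bottom and the knob at (195,233). The drawer is at (430,180), the clip at (445,210) with its black tail on the left, and the punch at (290,238). The red magazine and the blue clip are decoys.

```bash
python3 - <<'E'
from h import *
a=np.load("top0.npy",allow_pickle=True).item()
im=a["img"]
c1=cv2.resize(im[160:275,160:240],None,fx=5,fy=5,interpolation=cv2.INTER_CUBIC)
c2=cv2.resize(im[190:260,400:480],None,fx=5,fy=5,interpolation=cv2.INTER_CUBIC)
o=np.zeros((580,800,3),np.uint8); o[:575,:400]=c1[:, :400]; o[:350,400:800]=c2
cv2.imwrite("pics/crop1.png",o[:,:,::-1])
W=cloud(a)
def rect(P): 
    (c,s,ang)=cv2.minAreaRect((P[:,:2]*1000).astype(np.float32)); return np.round(c,1),np.round(s,1),round(ang,2)
def region(r,lo,hi,extra=None):
    m=np.zeros(W.shape[:2],bool); m[r[0]:r[1],r[2]:r[3]]=1
    with np.errstate(all='ignore'): m&=(W[...,2]>lo)&(W[...,2]<hi)
    if extra is not None: m&=extra
    n,l,st,_=cv2.connectedComponentsWithStats(m.astype(np.uint8)); k=1+np.argmax(st[1:,4]); P=W[l==k]; return len(P),np.round(np.nanmean(P,0)*1000,1),rect(P)
R=(160,275,160,240)
for lo,hi in [(.005,.2),(.065,.2),(.07,.09),(.09,.12)]: print(lo,hi,region(R,lo,hi))
print("table z",np.nanmedian(W[280:300,150:250,2]))
D=(100,250,350,500)
print("drawer",region(D,.05,.2)); print("cab",region((50,160,370,530),.085,.12))
print("clip",region((190,225,415,480),.049,.07))
g=im.astype(int).sum(-1)
print("tail",region((195,225,415,440),.03,.07,g<150))
print("hist",np.histogram(W[190:225,415,2]),np.round(W[208,418:475:3,2]*1000))
print("punch",region((205,270,275,305),.004,.05))
E
```

```text
0.005 0.2 (3356, array([525.2, 242.2,  37.2]), (array([524.9, 246.5]), array([216.2,  94.9]), 13.0))
0.065 0.2 (941, array([501.8, 239.8,  86.5]), (array([501.8, 241.3]), array([109.9,  39.3]), 12.7))
0.07 0.09 (835, array([503.2, 240.5,  84.8]), (array([501.8, 241.3]), array([109.9,  39.3]), 12.7))
0.09 0.12 (86, array([487.1, 236.9, 107.1]), (array([487.1, 237.9]), array([23.7, 14.1]), 13.14))
table z 0.0001690374634456152
drawer (5317, array([ 691.2, -315.4,   87.5]), (array([ 635.6, -299.3]), array([288.3, 318.4]), 76.85))
cab (8762, array([ 761. , -333.9,   96.7]), (array([ 762.3, -335.2]), array([300.6, 147.1]), 76.6))
clip (273, array([ 531.5, -324.9,   53.7]), (array([ 530.9, -327.6]), array([96.9, 19.9]), 76.32))
tail (88, array([ 539.4, -285.9,   50.4]), (array([ 539.8, -290.1]), array([21.6, 19.8]), 76.83))
hist (array([4, 4, 6, 5, 5, 4, 5, 1, 0, 1]), array([0.00590674, 0.0068135 , 0.00772027, 0.00862703, 0.0095338 ,
       0.01044056, 0.01134732, 0.01225409, 0.01316085, 0.01406761,
       0.01497438])) [ 9. 17. 42. 56. 62. 55. 54. 54. 53. 49. 47. 52. 50. 54. 51. 41. 48.  7.
  6.]
punch (227, array([470.7,  30.7,  11.1]), (array([476.4,  27.6]), array([ 17.3, 116.9]), 79.9))
```

View pics/crop1.png

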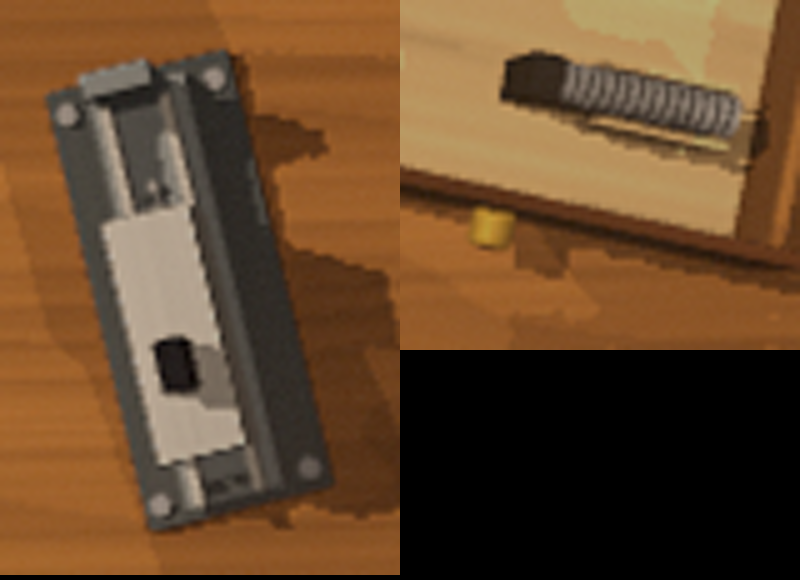

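The crop shows the magazine's end block at the top left, the rail and knob, and the clip's black tail at crop (535,80), free of the slot boards. Next I'll locate the end block and work out the moves to the knob.

```bash
cat >> h.py <<'E'
def go(x,y,z,ang):
    "mm, deg(tool x heading) -> shift in present tool axes, turn about tool z to apply afterwards"
    o=arm.get_obs(); from scipy.spatial.transform import Rotation as Ro
    R=Ro.from_quat(o["orientation"]).as_matrix(); p=o["tool_pos"]*1000
    h=np.degrees(np.arctan2(R[1,0],R[0,0])); yaw=-((ang-h+180)%360-180)
    print("t",round(o["time"],2),"pos",p.round(1),"head",h.round(2),"shift",(R.T@(np.array([x,y,z])-p)).round(1),"yaw",yaw.round(1),"F",o["ft_force"].round(1),"gap",round(o["finger_gap"],3),"grip",round(o["grip_force"],1))
E
python3 - <<'E'
from h import *
a=np.load("top0.npy",allow_pickle=True).item(); W=cloud(a)*1000
c,s=np.cos(np.radians(12.9)),np.sin(np.radians(12.9))
P=W[150:280,150:250].reshape(-1,3); A=P[:,0]*c+P[:,1]*s; B=-P[:,0]*s+P[:,1]*c
def st(m): print(m.sum(),np.percentile(A[m],[0,5,50,95,100]).round(1),np.percentile(B[m],[0,5,50,95,100]).round(1),np.median(P[m,2]).round(1))
with np.errstate(all='ignore'):
    st((P[:,2]>60)&(A>610)); st((P[:,2]>33)&(P[:,2]<42)&(A<490)); st((P[:,2]>33)&(P[:,2]<42)); st((P[:,2]>3)&(P[:,2]<14)); st((P[:,2]>95)); st((P[:,2]>75)&(P[:,2]<92))
go(487.1,237.9,200,12.9)
E
```

```text
93 [654.2 654.7 659.4 665.8 666.9] [107.  108.  122.6 137.1 138.6] 75.0
42 [467.1 468.7 478.8 488.1 488.7] [107.4 107.7 135.2 139.  140.2] 38.1
177 [467.1 471.6 611.8 654.5 663.7] [103.4 104.1 111.2 138.9 140.2] 38.3
2422 [401.4 454.  570.5 696.  745.3] [-28.1  22.7  97.3 209.7 264. ] 6.5
82 [516.2 517.2 528.2 538.7 539.8] [116.1 116.4 122.3 129.2 130.2] 108.5
874 [488.2 493.3 550.6 655.1 666.3] [103.5 104.5 121.9 140.8 142.9] 85.1
t 0.1 pos [ 221.5 -529.9  244.2] head 22.68 shift [ 541.1 -606.    45.6] yaw 9.8 F [ 0.6  0.5 -0.3] gap 0.997 grip 0.0
```

```bash
python3 -m jog '[[[22.5,-25.2,0],0],[[22.5,-25.2,0],0],[[22.5,-25.2,0],0],[[22.5,-25.2,0],0],[[22.5,-25.2,0],0],[[22.5,-25.2,0],0],[[22.5,-25.2,0],0],[[22.5,-25.2,0],0],[[22.5,-25.2,0],0],[[22.5,-25.2,0],0],[[22.5,-25.2,0],0],[[22.5,-25.2,0],0]]' 0.5 && python3 -m jog '[[[22.5,-25.2,0],0],[[22.5,-25.2,0],0],[[22.5,-25.2,0],0],[[22.5,-25.2,0],0],[[22.5,-25.2,0],0],[[22.5,-25.2,0],0],[[22.5,-25.2,0],0],[[22.5,-25.2,0],0],[[22.5,-25.2,0],0],[[22.5,-25.2,0],0],[[0,0,0],4.9],[[0,0,0],4.9]]' && python3 - <<'E'
from h import *
go(487.2,238,102,12.9)
E
```

```text
time: 1.1
tool_pos: [0.3541, -0.1457, 0.245]
orientation: [0.981, 0.196, -0.0, -0.0]
ft_force: [0.9, -0.1, -0.2]
finger_gap: 0.501
grip_force: 0.0
time: 2.1
tool_pos: [0.4645, 0.1737, 0.2445]
orientation: [0.994, 0.112, -0.001, 0.0]
ft_force: [-0.4, 0.1, -1.4]
finger_gap: 0.499
grip_force: 0.0
t 2.1 pos [464.5 173.7 244.5] head 12.85 shift [ 36.7 -57.6 142.5] yaw -0.0 F [-0.4  0.1 -1.4] gap 0.499 grip 0.0
```

```bash
python3 -m jog '[[[18.3,-28.8,0],0],[[18.4,-28.8,0],0],[[0,0,30],0],[[0,0,30],0],[[0,0,0],0]]' && python3 - <<'E'
from h import *
d=cam("wrist"); save(d,"w1.png"); W=cloud(d)*1000
c,s=np.cos(np.radians(12.9)),np.sin(np.radians(12.9))
P=W.reshape(-1,3); A=P[:,0]*c+P[:,1]*s; B=-P[:,0]*s+P[:,1]*c
def st(m): print(m.sum(),np.percentile(A[m],[0,5,50,95,100]).round(1),np.percentile(B[m],[0,5,50,95,100]).round(1),np.median(P[m,2]).round(1))
with np.errstate(all='ignore'):
    near=(abs(B-123)<50)&(A>440)&(A<690)
    st(near&(P[:,2]>104)&(P[:,2]<113)&(abs(B-123)<15)); st(near&(P[:,2]>81)&(P[:,2]<90)); st(near&(P[:,2]>34)&(P[:,2]<42))
go(487.2,238,102,12.9)
E
```

```text
time: 2.52
tool_pos: [0.4827, 0.2353, 0.1785]
orientation: [0.994, 0.113, -0.007, 0.001]
ft_force: [-1.3, -0.5, -1.5]
finger_gap: 0.499
grip_force: 0.0
985 [517.9 520.  531.4 541.5 542.4] [115.6 116.3 122.4 128.7 129.4] 109.2
9845 [489.5 496.2 556.7 595.7 599.6] [103.1 105.  122.6 140.3 142.3] 85.4
1538 [599.9 601.9 624.8 656.5 657.1] [106.5 107.2 122.8 138.1 142. ] 38.4
t 2.57 pos [484.2 235.4 181.2] head 12.91 shift [ 4.3 -1.9 79.1] yaw 0.0 F [0.3 0.2 0.6] gap 0.503 grip 0.0
```

View pics/w1.png

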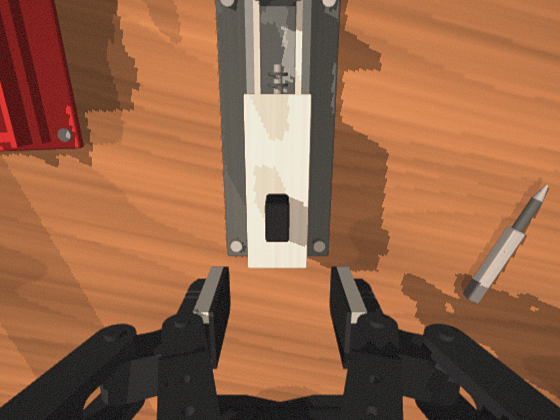

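The wrist view shows the knob at (277,218) in line with the jaws, with the rail and base straight, so I can go down.

```bash
python3 -m jog '[[[5,-2,20],0],[[0,0,30],0],[[0,0,27],0],[[0,0,0],0]]' && python3 -m jog '[[[0,0,0],0],[[0,0,0],0],[[0,0,0],0],[[0,0,0],0],[[0,0,0],0],[[0,0,0],0]]' 1 40 && python3 - <<'E'
from h import *
go(487.2,238,102,12.9)
E
```

```text
time: 2.9
tool_pos: [0.4888, 0.2378, 0.1046]
orientation: [0.994, 0.112, -0.004, 0.001]
ft_force: [-1.4, -0.6, 0.0]
finger_gap: 0.496
grip_force: 0.0
time: 3.4
tool_pos: [0.4942, 0.2395, 0.1113]
orientation: [0.994, 0.112, 0.003, -0.0]
ft_force: [-1.0, -1.7, 6.6]
finger_gap: 0.15
grip_force: 42.7
t 3.4 pos [494.2 239.5 111.3] head 12.87 shift [-7.2 -0.1  9.2] yaw -0.0 F [-1.  -1.7  6.6] gap 0.15 grip 42.7
```

```bash
python3 -m jog '[[[8,0,0],0],[[8,0,0],0],[[8,0,0],0],[[8,0,0],0],[[6,0,0],0],[[0,0,0],0],[[0,0,0],0]]' && python3 - <<'E'
from h import *
go(487.2,238,102,12.9)
E
python3 -m jog '[[[5,0,0],0],[[5,0,0],0],[[0,0,0],0],[[0,0,0],0]]';python3 -m jog '[[[4,0,0],0],[[4,0,0],0],[[0,0,0],0],[[0,0,0],0]]'
```

```text
time: 3.98
tool_pos: [0.5322, 0.2481, 0.1113]
orientation: [0.994, 0.112, 0.004, -0.0]
ft_force: [1.9, -0.8, 4.4]
finger_gap: 0.149
grip_force: 42.5
t 3.98 pos [532.2 248.1 111.3] head 12.87 shift [-46.2  -0.1   9. ] yaw -0.0 F [ 1.9 -0.8  4.4] gap 0.149 grip 42.5
time: 4.32
tool_pos: [0.5414, 0.2502, 0.1113]
orientation: [0.994, 0.112, 0.003, -0.0]
ft_force: [1.2, -1.4, 6.3]
finger_gap: 0.146
grip_force: 42.7
time: 4.65
tool_pos: [0.5421, 0.2504, 0.1111]
orientation: [0.994, 0.112, -0.006, 0.001]
ft_force: [-17.6, -7.6, 22.1]
finger_gap: 0.152
grip_force: 44.5
```

```bash
python3 -m jog '[[[-5,0,0],0],[[0,0,0],0],[[0,0,0],0],[[0,0,0],0],[[0,0,0],0]]' 0.45 && python3 -m jog '[[[0,0,-35],0],[[0,0,-35],0],[[-20,0,-30],0],[[0,40,0],0],[[0,40,0],0],[[0,40,0],0],[[0,40,0],0],[[0,0,0],0]]' && python3 - <<'E'
from h import *
c,s=np.cos(np.radians(12.9)),np.sin(np.radians(12.9))
def ana(n):
    d=cam(n); W=cloud(d)*1000
    P=W.reshape(-1,3); A=P[:,0]*c+P[:,1]*s; B=-P[:,0]*s+P[:,1]*c
    def st(t,m): 
        if m.sum()>5: print(n,t,m.sum(),np.percentile(A[m],[0,2,50,98,100]).round(1),np.percentile(B[m],[0,2,50,98,100]).round(1),np.median(P[m,2]).round(1))
    with np.errstate(all='ignore'):
        near=(abs(B-123)<25)&(A>440)&(A<690)
        st("knob",near&(P[:,2]>104)&(P[:,2]<113)&(abs(B-123)<15)); st("rail",near&(P[:,2]>81)&(P[:,2]<90)); st("walls",near&(P[:,2]>34)&(P[:,2]<42)); st("lip/wallfront",near&(P[:,2]>22)&(P[:,2]<32)&(abs(B-123)<11)); st("floor",near&(P[:,2]>15)&(P[:,2]<22)&(abs(B-123)<11))
    return d
d=ana("top"); save(d,"t2.png"); d=ana("wrist"); save(d,"w2.png")
go(487.2,238,102,12.9)
E
```

```text
time: 5.07
tool_pos: [0.542, 0.2507, 0.1082]
orientation: [0.994, 0.112, 0.0, -0.0]
ft_force: [-0.3, -0.2, -0.4]
finger_gap: 0.551
grip_force: 0.0
time: 5.73
tool_pos: [0.5599, 0.0836, 0.2085]
orientation: [0.994, 0.109, 0.001, 0.002]
ft_force: [-0.6, 0.4, 0.3]
finger_gap: 0.552
grip_force: 0.0
top knob 73 [565.3 565.5 576.9 588.  588.7] [115.7 116.1 122.9 129.9 130.2] 109.1
top rail 781 [537.  538.9 596.5 644.4 646.8] [103.2 104.  121.8 141.9 143.3] 85.1
top walls 136 [467.1 470.5 516.3 655.2 656.7] [103.5 103.7 111.4 139.2 140.5] 38.2
top lip/wallfront 73 [469.4 470.5 487.4 537.4 538.9] [113.8 114.3 124.2 133.4 134. ] 23.7
top floor 198 [467.2 468.3 508.7 540.3 541.6] [114.  114.5 124.3 133.7 133.9] 20.0
wrist knob 938 [566.9 567.7 579.6 590.5 590.8] [114.4 115.  120.4 128.5 129.6] 109.1
wrist rail 8120 [538.2 541.  605.7 646.8 648.2] [101.9 102.8 118.3 140.5 142.5] 85.4
wrist walls 1732 [468.5 471.2 541.5 662.8 668.5] [102.1 102.6 107.  138.2 139.4] 38.1
wrist lip/wallfront 218 [471.4 472.1 477.7 656.6 656.7] [116.5 117.  126.  134.  134. ] 26.9
wrist floor 794 [477.9 479.4 505.6 656.  656.7] [119.1 120.1 126.6 133.7 134. ] 20.5
t 5.83 pos [558.4  88.7 208.1] head 12.67 shift [ -36.7 -161.3  106.2] yaw -0.2 F [-1.2  0.3 -0.1] gap 0.551 grip 0.0
```

View pics/t2.png

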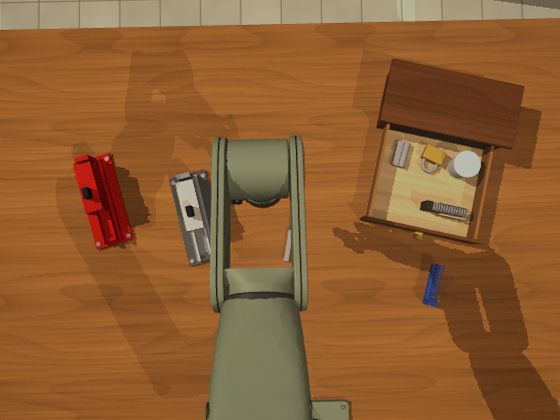

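The picture shows the rail right back, with the arm beside the magazine. Now I need a profile along the channel to fix the lip, and the moves to the clip.

```bash
python3 - <<'E'
from h import *
c,s=np.cos(np.radians(12.9)),np.sin(np.radians(12.9))
for n in("wrist","top"):
    d=cam(n); W=cloud(d)*1000
    P=W.reshape(-1,3); A=P[:,0]*c+P[:,1]*s; B=-P[:,0]*s+P[:,1]*c
    for lo,hi in((-4,9),(12.5,15.5),(-15,-13)):
        print(n,lo,[(a,int(np.median(P[m,2]))) for a in range(452,492,1) if (m:=(A>=a)&(A<a+1)&(B>122.8+lo)&(B<122.8+hi)).sum()>0])
    m=(A>460)&(A<540)&(P[:,2]>34)&(P[:,2]<42)&(abs(B-123)<19); b=B[m]; print("wall B",np.histogram(b,bins=np.arange(103,145,1))[0])
go(539.2,-293.8,150,76.6)
E
```

```text
wrist -4 [(452, 0), (453, 0), (454, 0), (455, 0), (456, 0), (472, 27), (473, 27), (474, 27), (475, 27), (476, 27), (477, 27), (478, 24), (479, 20), (480, 20), (481, 19), (482, 20), (483, 20), (484, 20), (485, 19), (486, 20), (487, 20), (488, 20), (489, 20), (490, 20), (491, 20)]
wrist 12.5 [(452, 1), (453, 0), (454, 0), (455, 0), (456, 0), (457, 2), (468, 23), (469, 38), (470, 37), (471, 39), (472, 38), (473, 37), (474, 38), (475, 38), (476, 38), (477, 30), (478, 38), (479, 38), (480, 38), (481, 37), (482, 37), (483, 38), (484, 38), (485, 38), (486, 38), (487, 33), (488, 37), (489, 38), (490, 38), (491, 38)]
wrist -15 [(453, 1), (454, 0), (455, 0), (456, 0), (457, 0), (468, 37), (469, 38), (470, 37), (471, 38), (472, 38), (473, 38), (474, 38), (475, 38), (476, 38), (477, 39), (478, 38), (479, 38), (480, 38), (481, 38), (482, 38), (483, 38), (484, 38), (485, 37), (486, 38), (487, 39), (488, 38), (489, 39), (490, 39), (491, 38)]
wall B [  0   0   5 171  94  73  82  47   3   0   0   0   0   0   0   0   0   0
   0   0   0   0   0   0   0   0   0   0   0   0   5 137  82  60  54  45
   2  
[... 199 characters left out ...]
 22), (476, 28), (477, 20), (478, 20), (479, 21), (480, 22), (481, 19), (482, 18), (483, 18), (484, 18), (485, 19), (486, 24), (487, 19), (488, 20), (489, 19), (490, 20), (491, 23)]
top 12.5 [(452, 1), (455, 0), (457, 0), (458, 4), (460, 0), (461, 7), (463, 11), (465, 7), (468, 32), (471, 37), (473, 37), (475, 36), (477, 27), (478, 41), (480, 37), (481, 38), (482, 29), (483, 35), (485, 37), (487, 35), (489, 31), (490, 40), (491, 23)]
top -15 []
wall B [ 0  0  0  0  3  3  4  5  3  0  0  0  0  0  0  0  0  0  0  0  0  0  0  0
  0  0  0  0  0  0  0  1 17 10 14 12  6  0  0  0  0]
t 5.93 pos [557.8  90.8 208. ] head 12.88 shift [-103.8  370.8   57.7] yaw -63.7 F [-0.4  1.2 -0. ] gap 0.547 grip 0.0
```

```bash
python3 -m jog '[[[-10.6,37.5,0],0],[[-10.6,37.5,0],0],[[-10.6,37.5,0],0],[[-10.6,37.5,0],0],[[-10.6,37.5,0],0],[[-10.6,37.5,0],0],[[-10.6,37.5,0],0],[[-10.6,37.5,0],0],[[-10.6,37.5,0],0],[[-10.6,37.5,0],0]]' 0.5 && python3 -m jog '[[[0,0,0],-7.1],[[0,0,0],-7.1],[[0,0,0],-7.1],[[0,0,0],-7.1],[[0,0,0],-7.1],[[0,0,0],-7.1],[[0,0,0],-7.1],[[0,0,0],-7.0],[[0,0,0],-7.0],[[0,0,0],0],[[0,0,0],0]]' && python3 - <<'E'
from h import *
d=cam("wrist"); save(d,"w3.png"); W=cloud(d)*1000; im=d["img"].astype(int)
with np.errstate(all='ignore'):
    m=(W[...,2]>49)&(W[...,2]<60)&(abs(W[...,0]-531)<40)&(abs(W[...,1]+327)<75)
n,l,st,_=cv2.connectedComponentsWithStats(m.astype(np.uint8)); k=1+np.argmax(st[1:,4]); P=W[l==k]
print(len(P),np.median(P[:,2]),cv2.minAreaRect(P[:,:2].astype(np.float32)))
go(538,-298.4,100,76.5)
E
```

```text
time: 6.77
tool_pos: [0.5388, -0.2988, 0.2082]
orientation: [0.994, 0.114, 0.0, -0.0]
ft_force: [0.8, -0.7, 0.0]
finger_gap: 0.501
grip_force: 0.0
time: 7.68
tool_pos: [0.5389, -0.2975, 0.2081]
orientation: [0.785, 0.619, 0.0, -0.0]
ft_force: [-0.2, 0.4, 0.1]
finger_gap: 0.499
grip_force: 0.0
1220 53.55165604934143 ((527.634033203125, -347.6295166015625), (56.647891998291016, 19.299482345581055), 77.15901184082031)
t 7.73 pos [ 538.8 -297.8  208.1] head 76.53 shift [ -0.8  -0.6 108.1] yaw 0.0 F [ 0.1  0.3 -0.1] gap 0.5 grip 0.0
```

View pics/w3.png

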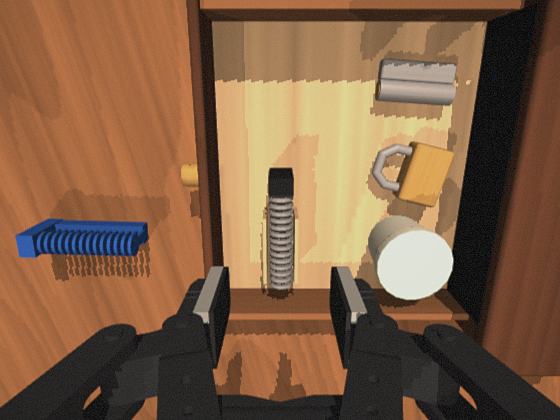

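The wrist view shows the clip centred between the jaws, with its tail end at (281,168), nose at (281,290), and the tub well to the right. I'll go down.

```bash
python3 - <<'E'
from h import *
d=cam("wrist"); print(ray(d,281,168.5,.056)*1000, ray(d,281,291,.056)*1000)
E
python3 -m jog '[[[0,-0.5,35],0],[[0,0,35],0],[[0,0,30],0],[[0,0,0],0],[[0,0,0],0]]'
```

```text
[ 545.12578137 -275.00909748   56.        ] [ 520.70782357 -377.85361933   56.        ]
time: 8.2
tool_pos: [0.5363, -0.2976, 0.1063]
orientation: [0.785, 0.619, -0.001, -0.003]
ft_force: [-0.1, -0.2, 0.4]
finger_gap: 0.497
grip_force: 0.0
```

```bash
python3 -m jog '[[[2,0,25],0],[[0,0,25],0],[[0,0,20],0],[[0,0,0],0],[[0,0,0],0]]' && python3 -m jog '[[[0,0,0],0],[[0,0,0],0],[[0,0,0],0],[[0,0,0],0],[[0,0,0],0],[[0,0,0],0],[[0,0,0],0]]' 1 60
```

```text
time: 8.62
tool_pos: [0.539, -0.2975, 0.0398]
orientation: [0.785, 0.619, 0.0, 0.001]
ft_force: [0.6, 0.4, 0.5]
finger_gap: 0.499
grip_force: 0.0
time: 9.2
tool_pos: [0.5404, -0.2986, 0.0417]
orientation: [0.785, 0.62, 0.001, 0.003]
ft_force: [0.2, 0.2, 7.0]
finger_gap: 0.224
grip_force: 59.6
```

```bash
python3 -m jog '[[[0,0,-15],0],[[0,0,-25],0],[[0,0,-35],0],[[0,0,-35],0],[[20,0,0],0],[[35,-1.6,0],0],[[38,-1.6,0],0],[[38,-1.6,0],0],[[38,-1.6,0],0],[[38,-1.6,0],0],[[30,-1.6,0],0],[[12,-1.6,0],0]]' && python3 -m jog '[[[0,0,0],4],[[0,0,0],7],[[0,0,0],7],[[0,0,0],7],[[0,0,0],7],[[0,0,0],7],[[0,0,0],7],[[0,0,0],7],[[0,0,0],7],[[0,0,0],3.6],[[0,0,0],0],[[0,0,0],0]]' && python3 - <<'E'
from h import *
d=cam("wrist"); save(d,"w4.png"); d=cam("side"); save(d,"s4.png")
go(587,-54,50,12.9)
E
```

```text
time: 10.2
tool_pos: [0.5852, -0.0478, 0.1486]
orientation: [0.784, 0.621, 0.001, -0.001]
ft_force: [0.1, -0.5, -2.3]
finger_gap: 0.223
grip_force: 60.3
time: 11.2
tool_pos: [0.5849, -0.0527, 0.1485]
orientation: [0.994, 0.114, 0.0, 0.0]
ft_force: [-0.4, -0.1, -2.2]
finger_gap: 0.223
grip_force: 60.2
t 11.3 pos [585.  -52.5 148.4] head 13.03 shift [ 1.6  1.9 98.4] yaw 0.1 F [ 0.2 -0.  -1.7] gap 0.226 grip 60.2
```

View pics/s4.png

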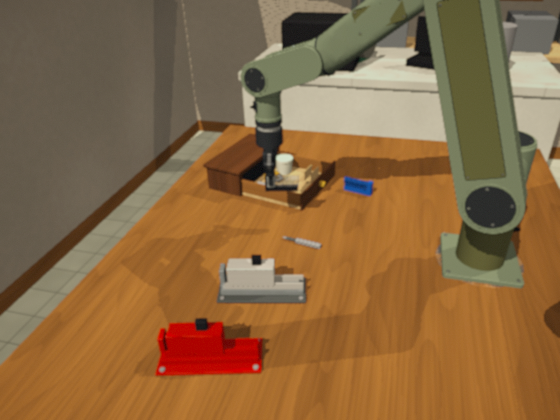

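The side view shows the clip level in the jaws at (280,184), clear of the drawer. I'll set it down.

```bash
python3 -m jog '[[[0,0,35],0],[[0,0,35],0],[[0,0,30],0],[[0,0,10],0],[[0,0,4],0],[[0,0,0],0],[[0,0,0],0]]' && python3 -m jog '[[[0,0,2],0],[[0,0,2],0],[[0,0,0],0],[[0,0,0],0]]'
```

```text
time: 11.88
tool_pos: [0.5869, -0.0526, 0.0361]
orientation: [0.994, 0.113, 0.002, 0.001]
ft_force: [0.4, -0.2, -0.9]
finger_gap: 0.223
grip_force: 60.4
time: 12.22
tool_pos: [0.5867, -0.0525, 0.0319]
orientation: [0.994, 0.113, 0.002, 0.001]
ft_force: [1.2, -0.3, 2.1]
finger_gap: 0.225
grip_force: 60.8
```

```bash
python3 -m jog '[[[0,0,0],0],[[0,0,0],0],[[0,0,0],0]]' 0.4 && python3 -m jog '[[[0,0,-20],0],[[0,0,-35],0],[[0,0,-35],0],[[-30,0,-35],0],[[-40,0,-35],0],[[-20,0,0],0],[[0,0,0],0],[[0,0,0],0]]' && python3 - <<'E'
from h import *
def seg(n):
    d=cam(n); W=cloud(d)*1000
    with np.errstate(all='ignore'):
        m=(W[...,2]>36)&(W[...,2]<52)&(abs(W[...,0]-560)<80)&(abs(W[...,1]+60)<50)
    n_,l,st,_=cv2.connectedComponentsWithStats(m.astype(np.uint8)); k=1+np.argmax(st[1:,4]); P=W[l==k]
    print(n,len(P),np.median(P[:,2]),cv2.minAreaRect(P[:,:2].astype(np.float32))); return d
d=seg("wrist"); save(d,"w5.png"); seg("top")
go(540,-64,50,12.9)
E
```

```text
time: 12.47
tool_pos: [0.5849, -0.0521, 0.0304]
orientation: [0.994, 0.113, -0.0, -0.0]
ft_force: [-0.0, -0.6, 0.0]
finger_gap: 0.594
grip_force: 0.0
time: 13.13
tool_pos: [0.508, -0.0698, 0.1795]
orientation: [0.994, 0.113, 0.0, -0.0]
ft_force: [0.5, -0.3, -0.5]
finger_gap: 0.595
grip_force: 0.0
wrist 683 46.41227813009178 ((596.7064819335938, -50.47911071777344), (13.855132102966309, 19.5887508392334), 12.92798137664795)
top 72 45.84617037505794 ((592.533447265625, -50.567115783691406), (18.928447723388672, 19.846370697021484), 14.285622596740723)
t 13.23 pos [508.8 -69.6 178.7] head 12.97 shift [ 31.7   1.7 128.6] yaw 0.1 F [ 0.  -0.   0.2] gap 0.6 grip 0.0
```

View pics/w5.png

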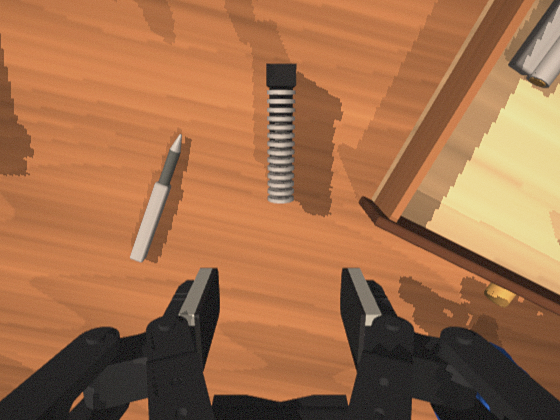

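The wrist view shows the clip standing upright, tail at (281,75) and nose at (281,203), with the punch undisturbed at (160,200). Now I'll take it again near the nose.

```bash
python3 -m jog '[[[24,1,30],0],[[0,0,35],0],[[0,0,35],0],[[0,0,28],0],[[0,0,13],0],[[0,0,0],0],[[0,0,0],0]]' && python3 -m jog '[[[0,0,0],0],[[0,0,0],0],[[0,0,0],0],[[0,0,0],0],[[0,0,0],0],[[0,0,0],0]]' 1 80
```

```text
time: 13.82
tool_pos: [0.5316, -0.0648, 0.0364]
orientation: [0.994, 0.113, -0.002, -0.001]
ft_force: [1.1, -0.8, 0.1]
finger_gap: 0.599
grip_force: 0.0
time: 14.32
tool_pos: [0.5339, -0.0658, 0.0402]
orientation: [0.994, 0.113, 0.002, 0.001]
ft_force: [-0.1, 0.3, 6.7]
finger_gap: 0.217
grip_force: 80.2
```

```bash
python3 - <<'E'
from h import *
go(532.6,-65.2,37,12.9)
E
```

```text
t 14.32 pos [533.9 -65.8  40.2] head 12.98 shift [-1.1 -0.8  3.2] yaw 0.1 F [-0.1  0.3  6.7] gap 0.217 grip 80.2
```

```bash
python3 -m jog '[[[0,0,-20],0],[[0,0,-30],0],[[0,0,-35],0],[[0,0,-35],0],[[-6,-26,0],0],[[-6,-38,0],0],[[-6,-38,0],0],[[-6,-38,0],0],[[-6,-38,0],0],[[-6,-38,0],0],[[-6,-38,0],0],[[-6,-34,0],0]]' && python3 -m jog '[[[0,-18,0],0],[[0,0,0],0],[[0,0,0],0],[[0,0,0],0]]' && python3 - <<'E'
from h import *
d=cam("wrist"); save(d,"w6.png"); W=cloud(d)*1000
c,s=np.cos(np.radians(12.9)),np.sin(np.radians(12.9))
P=W.reshape(-1,3); A=P[:,0]*c+P[:,1]*s; B=-P[:,0]*s+P[:,1]*c
with np.errstate(all='ignore'):
    m=(P[:,2]>113)&(P[:,2]<180)&(A>470)&(A<560)&(abs(B-123)<25)
    if m.sum()>5: print(m.sum(),np.percentile(A[m],[2,50,98,100]),np.percentile(B[m],[2,50,98]),np.percentile(P[m,2],[2,50,98]))
    for a in range(530,650,12):
        m=(A>a)&(A<a+12)&(P[:,2]>81)&(P[:,2]<90)
        if m.sum()>5:print(a,np.percentile(B[m],[1,50,99]).round(1))
go(417.8,221.9,70,12.9)
E
```

```text
time: 15.32
tool_pos: [0.4188, 0.206, 0.158]
orientation: [0.994, 0.113, -0.001, -0.0]
ft_force: [1.4, 0.6, -2.2]
finger_gap: 0.214
grip_force: 79.4
time: 15.65
tool_pos: [0.4164, 0.2214, 0.158]
orientation: [0.994, 0.113, -0.0, 0.0]
ft_force: [-0.5, -0.1, -2.5]
finger_gap: 0.216
grip_force: 79.3
8415 [473.59344278 503.35507018 526.78737574 526.95690619] [113.2476075  122.59921271 132.01793844] [147.16336685 162.61517402 165.03062798]
530 [103.7 122.8 141.7]
542 [103.6 122.8 141.6]
554 [103.6 122.3 141.7]
566 [103.4 123.3 141.9]
t 15.7 pos [416.7 221.1 158.1] head 12.93 shift [ 1.3 -0.6 88.1] yaw 0.0 F [-0.  -0.2 -1.6] gap 0.218 grip 79.3
```

View pics/w6.png

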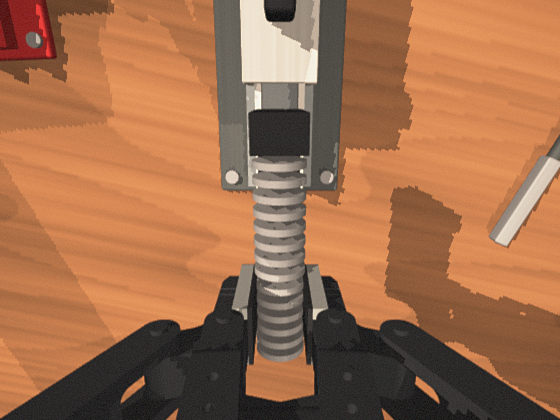

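The wrist view shows the clip straight and in line with the channel, its tail at (279,130) in front of the rail edge at (280,82). A quick check of its pitch, then I'll lower it.

```bash
python3 - <<'E'
from h import *
d=cam("wrist"); W=cloud(d)*1000
c,s=np.cos(np.radians(12.9)),np.sin(np.radians(12.9))
P=W.reshape(-1,3); A=P[:,0]*c+P[:,1]*s; B=-P[:,0]*s+P[:,1]*c
for a in range(472,530,6):
    m=(A>a)&(A<a+6)&(P[:,2]>120)&(P[:,2]<180)&(abs(B-123)<12)
    if m.sum()>5: print(a,np.percentile(P[m,2],[50,90,97]).round(1),np.median(B[m]).round(1))
E
python3 -m jog '[[[0,0,25],0],[[0,0,30],0],[[0,0,25],0],[[0,0,4],0],[[0,0,0],0],[[0,0,0],0]]'
```

```text
472 [160.7 164.  164.6] 122.2
478 [160.7 164.  164.6] 122.2
484 [160.4 163.9 164.5] 122.2
490 [160.1 163.9 164.5] 122.2
496 [159.9 163.9 164.5] 122.2
502 [159.8 163.9 164.5] 122.2
508 [161.8 164.4 164.8] 122.2
514 [164.1 164.9 165.2] 122.2
520 [164.1 164.8 165.3] 122.2
526 [163.5 164.6 165. ] 122.5
time: 16.25
tool_pos: [0.4177, 0.2216, 0.0751]
orientation: [0.994, 0.112, 0.0, -0.0]
ft_force: [0.8, -0.5, -1.9]
finger_gap: 0.219
grip_force: 79.2
```

```bash
python3 -m jog '[[[0,0,5],0],[[0,0,0],0],[[6,0,0],0],[[6,0,0],0],[[6,0,0],0],[[0,0,0],0],[[0,0,0],0]]' && python3 -m jog '[[[5,0,0],0],[[5,0,0],0],[[5,0,0],0],[[5,0,0],0],[[5,0,0],0],[[0,0,0],0],[[0,0,0],0]]' && python3 - <<'E'
from h import *
go(417.8,221.9,70,12.9); p=arm.get_obs()["tool_pos"]*1000; c,s=np.cos(np.radians(12.9)),np.sin(np.radians(12.9)); print(p[0]*c+p[1]*s,-p[0]*s+p[1]*c)
E
```

```text
time: 16.83
tool_pos: [0.4347, 0.2262, 0.0695]
orientation: [0.994, 0.113, 0.0, -0.0]
ft_force: [0.2, -0.1, -1.2]
finger_gap: 0.213
grip_force: 79.4
time: 17.42
tool_pos: [0.4574, 0.2314, 0.0687]
orientation: [0.994, 0.113, -0.002, 0.0]
ft_force: [-6.2, -2.2, 1.7]
finger_gap: 0.214
grip_force: 79.7
t 17.42 pos [457.4 231.4  68.7] head 12.98 shift [-40.7   0.4  -1.1] yaw 0.1 F [-6.2 -2.2  1.7] gap 0.214 grip 79.7
497.5088175368883 123.4548492370196
```

```bash
python3 -m jog '[[[4,0,0],0],[[5,0,0],0],[[0,0,0],0],[[0,0,0],0]]' && python3 - <<'E'
from h import *
d=cam("wrist"); save(d,"w7.png"); W=cloud(d)*1000
p=arm.get_obs()["tool_pos"]*1000; c,s=np.cos(np.radians(12.9)),np.sin(np.radians(12.9)); print(p,p[0]*c+p[1]*s,-p[0]*s+p[1]*c)
P=W.reshape(-1,3); A=P[:,0]*c+P[:,1]*s; B=-P[:,0]*s+P[:,1]*c
for a in range(462,545,6):
    m=(A>a)&(A<a+6)&(P[:,2]>15)&(P[:,2]<100)&(abs(B-123)<12)
    if m.sum()>5: print(a,np.percentile(P[m,2],[50,90,97]).round(1),np.median(B[m]).round(1))
E
```

```text
time: 17.75
tool_pos: [0.4654, 0.2332, 0.0684]
orientation: [0.994, 0.113, -0.003, 0.0]
ft_force: [-6.1, -1.7, 2.1]
finger_gap: 0.211
grip_force: 79.7
[465.3921173  233.22129201  68.49609045] 505.712856525125 123.43622093435758
480 [72.1 74.6 75.1] 122.7
486 [71.9 74.5 75. ] 123.1
492 [73.  91.8 92.7] 122.9
498 [73.6 92.6 98.1] 122.7
504 [73.6 92.8 97.2] 123.1
510 [74.1 92.8 97.1] 123.1
516 [73.1 88.7 92.4] 123.1
522 [71.  74.4 75. ] 123.1
528 [71.3 74.3 74.8] 123.1
534 [85.2 86.  86.3] 122.2
540 [85.4 86.1 86.5] 123.1
```

View pics/w7.png

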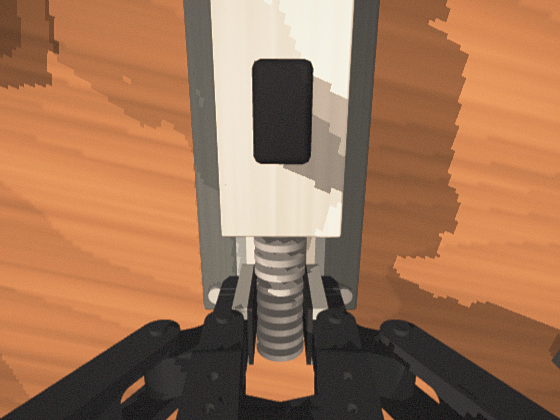

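The wrist view shows the clip under the rail edge at (280,236) and centred, nose at (280,357), about 3 mm behind the lip by measurement. I'll lower it.

```bash
python3 -m jog '[[[0,0,2.5],0],[[0,0,2.5],0],[[0,0,2],0],[[0,0,0],0],[[0,0,0],0]]' && python3 -m jog '[[[0,0,1.5],0],[[0,0,1],0],[[0,0,0],0],[[0,0,0],0]]'
```

```text
time: 18.22
tool_pos: [0.4651, 0.2331, 0.0614]
orientation: [0.994, 0.113, -0.003, 0.0]
ft_force: [-7.0, -1.1, 0.3]
finger_gap: 0.213
grip_force: 79.8
time: 18.55
tool_pos: [0.4654, 0.2333, 0.0602]
orientation: [0.994, 0.113, -0.003, 0.0]
ft_force: [-11.4, -1.8, 8.8]
finger_gap: 0.21
grip_force: 80.7
```

```bash
cat > prof.py <<'E'
from h import *
d=cam("wrist"); W=cloud(d)*1000
c,s=np.cos(np.radians(12.9)),np.sin(np.radians(12.9))
P=W.reshape(-1,3); A=P[:,0]*c+P[:,1]*s; B=-P[:,0]*s+P[:,1]*c
for a in range(464,545,3):
    m=(A>a)&(A<a+3)&(P[:,2]>15)&(P[:,2]<100)&(abs(B-123)<8)
    if m.sum()>5: print(a,m.sum(),np.percentile(P[m,2],[50,90,97]).round(1),np.median(B[m]).round(1))
p=arm.get_obs()["tool_pos"]*1000; print(p,p[0]*c+p[1]*s,-p[0]*s+p[1]*c)
E
python3 prof.py
```

```text
479 59 [65.3 66.2 66.8] 123.9
482 414 [64.1 66.3 66.8] 123.1
485 71 [65.2 66.2 66.5] 122.3
488 431 [64.  66.4 66.8] 123.1
491 83 [65.1 66.1 66.6] 122.7
494 430 [64.  66.3 67.1] 123.1
497 101 [65.2 66.3 66.6] 123.5
500 422 [63.6 66.1 66.7] 122.7
503 109 [65.5 66.5 66.9] 123.5
506 445 [63.6 66.3 66.7] 123.1
509 128 [65.2 66.5 66.9] 123.0
512 447 [63.4 66.1 66.8] 123.1
515 144 [65.3 66.4 66.9] 123.2
518 446 [63.1 66.1 66.7] 122.8
521 148 [65.5 66.6 66.9] 123.2
524 472 [62.9 66.3 66.9] 122.8
527 171 [65.3 66.3 66.7] 123.2
530 65 [66.2 67.2 67.5] 123.2
536 23 [84.6 85.2 85.5] 118.9
539 453 [85.4 86.1 86.5] 122.9
542 509 [85.3 86.2 86.5] 123.2
[465.44216125 233.30401257  60.22609941] 505.78010479713254 123.50568140778637
```

The clip's top is level at 66 mm, so it is on the floor. Release and check.

```bash
python3 -m jog '[[[0,0,-1],0],[[0,0,0],0],[[0,0,0],0],[[0,0,0],0],[[0,0,0],0]]' 0.5 && python3 -m jog '[[[0,0,-20],0],[[0,0,-35],0],[[0,0,-35],0],[[0,0,-30],0],[[-30,0,0],0],[[0,0,0],0],[[0,0,0],0]]' && python3 prof.py
```

```text
time: 19.02
tool_pos: [0.4682, 0.2339, 0.0612]
orientation: [0.994, 0.113, 0.001, -0.0]
ft_force: [0.0, 0.3, -0.1]
finger_gap: 0.5
grip_force: 0.0
time: 19.6
tool_pos: [0.4374, 0.2269, 0.1812]
orientation: [0.994, 0.113, 0.0, -0.0]
ft_force: [-0.5, -0.1, 0.1]
finger_gap: 0.503
grip_force: 0.0
476 13 [66.  66.9 66.9] 122.7
479 175 [62.6 66.2 67.1] 122.7
482 9 [64.5 65.2 65.3] 120.7
485 175 [63.  66.2 66.7] 122.7
488 23 [64.9 66.4 66.8] 122.8
491 167 [61.9 66.  66.6] 122.8
494 27 [65.1 65.9 66.7] 122.1
497 168 [62.1 66.  66.7] 122.8
500 27 [65.2 66.4 66.8] 122.8
503 175 [61.5 66.  66.6] 122.8
506 35 [64.5 66.5 66.8] 122.8
509 165 [62.  66.2 66.9] 122.8
512 43 [64.8 66.7 67.1] 122.8
515 161 [61.1 66.3 66.9] 122.8
518 40 [65.6 66.7 67.3] 123.2
521 174 [59.5 66.  66.8] 123.2
524 39 [64.5 66.3 66.7] 123.5
527 171 [54.3 66.3 66.8] 122.9
530 48 [65.5 66.6 66.8] 123.2
533 162 [52.4 66.1 66.7] 122.9
536 6 [84.  84.2 84.2] 124.1
539 154 [85.3 86.2 86.4] 122.9
542 137 [85.5 86.4 86.8] 122.9
[438.09652033 226.96660364 180.91259196] 477.70980791580365 123.43313861432567
```

The clip is flat on the floor with its nose against the lip at about 478. Next I'll shut the rail.

```bash
python3 -m jog '[[[34,0,0],0],[[34,0.5,0],0],[[34,0.5,0],0],[[0,0,30],0],[[0,0,30],0],[[0,0,14],0],[[0,0,0],0],[[0,0,0],0]]' && python3 -m jog '[[[0,0,0],0],[[0,0,0],0],[[0,0,0],0],[[0,0,0],0],[[0,0,0],0],[[0,0,0],0]]' 1 40 && python3 -m jog '[[[-8,0,0],0],[[-8,0,0],0],[[-8,0,0],0],[[-8,0,0],0],[[-8,0,0],0],[[-8,0,0],0],[[-5,0,0],0],[[0,0,0],0],[[0,0,0],0]]' && python3 -m jog '[[[-3,0,0],0],[[-3,0,0],0],[[-3,0,0],0],[[0,0,0],0],[[0,0,0],0]]'
```

```text
time: 20.32
tool_pos: [0.5373, 0.2486, 0.105]
orientation: [0.994, 0.113, -0.002, 0.0]
ft_force: [-0.1, 0.2, 1.2]
finger_gap: 0.501
grip_force: 0.0
time: 20.82
tool_pos: [0.5393, 0.2497, 0.109]
orientation: [0.994, 0.113, 0.002, -0.001]
ft_force: [0.1, 2.2, 5.3]
finger_gap: 0.15
grip_force: 43.2
time: 21.57
tool_pos: [0.4862, 0.2376, 0.1089]
orientation: [0.994, 0.113, 0.001, -0.001]
ft_force: [-2.4, 0.8, 10.9]
finger_gap: 0.152
grip_force: 43.8
time: 21.98
tool_pos: [0.4806, 0.2363, 0.109]
orientation: [0.994, 0.113, 0.005, -0.001]
ft_force: [5.9, 4.5, 2.3]
finger_gap: 0.151
grip_force: 42.7
```

```bash
python3 -m jog '[[[-3,0,0],0],[[0,0,0],0],[[0,0,0],0]]' && python3 -m jog '[[[5,0,0],0],[[0,0,0],0],[[0,0,0],0],[[0,0,0],0],[[0,0,0],0]]' 0.5 && python3 -m jog '[[[0,0,-20],0],[[0,0,-35],0],[[0,0,-35],0],[[-40,0,-20],0],[[-10,0,0],0],[[0,40,0],0],[[0,40,0],0],[[0,40,0],0],[[0,0,0],0],[[0,0,0],0],[[0,0,0],0]]' && python3 - <<'E'
from h import *
c,s=np.cos(np.radians(12.9)),np.sin(np.radians(12.9))
for n in("wrist","top"):
    d=cam(n); save(d,n+"9.png"); P=(cloud(d)*1000).reshape(-1,3); A=P[:,0]*c+P[:,1]*s; B=-P[:,0]*s+P[:,1]*c
    with np.errstate(all='ignore'):
        for t,m in(("rail",(abs(B-123)<20)&(P[:,2]>81)&(P[:,2]<90)&(A<640)),("knob",(abs(B-123)<12)&(P[:,2]>104)&(P[:,2]<113)),("below",(abs(B-123)<10)&(A>465)&(A<495)&(P[:,2]>30)&(P[:,2]<76))):
            if m.sum()>5: print(n,t,m.sum(),np.percentile(A[m],[1,99]).round(1),np.percentile(P[m,2],[5,50,95]).round(1))
E
```

```text
time: 22.23
tool_pos: [0.4805, 0.2363, 0.109]
orientation: [0.994, 0.113, 0.008, -0.002]
ft_force: [14.3, 7.3, -6.5]
finger_gap: 0.153
grip_force: 41.8
time: 22.65
tool_pos: [0.4781, 0.235, 0.1062]
orientation: [0.994, 0.113, -0.001, 0.0]
ft_force: [-0.1, 0.7, 0.3]
finger_gap: 0.498
grip_force: 0.0
time: 23.57
tool_pos: [0.4593, 0.1079, 0.2146]
orientation: [0.994, 0.113, -0.001, -0.0]
ft_force: [0.3, 0.3, -0.5]
finger_gap: 0.497
grip_force: 0.0
wrist rail 8458 [480.  587.5] [84.1 85.4 86.7]
wrist knob 938 [507.3 530.3] [105.5 109.2 110.4]
top rail 347 [492.9 586.4] [82.1 85.1 87.9]
```

```bash
python3 -c "
from rig import arm
print(arm.hand_in())"
```

```text
the job is handed in; nothing more can be done
None
```

The clip is in the magazine, flat on the channel floor with its nose at the lip. The rail slid 60 mm to its shut stop, and the job was handed in at about 23.7 s; no verdict came back, and I didn't re-measure the clip once the rail covered it.

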